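Set the shed's vent casement wide open on its stay

TASK

The little vent window at the sawing bench stands ajar: set it wide open for some air. By its red knob, lift the flat stay up off the brass pin, push the sash outwards with it, and work the yellow-ringed hole next to the knob down over the pin until the stay lies flat on its plate, then let go. The pin may be clamped anywhere along the plate's two slots, so feel for it gently instead of forcing the stay down or dropping it, and leave the wood slices and the V rest where they are.

Things in the scene. Friction and masses are not known exactly. Their poses are not given: they have to be found in the camera images.
- plate (a point): Middle of the top face of the fixed steel pin plate (60 x 40 mm) on the window's wooden sill, 64 mm above the table. Level frame: +x square to the window, outwards (away from the robot's side), z up. A fixed upright brass pin, 10 mm thick, flat top 15 mm above the plate, is clamped in one of two slots in line along x: at y = 0 and x from -14 to -5 or from +5 to +14 mm, not measured.
- stay_knob (a point): Centre of the red ball knob (26 mm, on a 10 mm stem) at the stay's free end, 36 mm above the stay's underside, 100 mm above the table when flat. The stay is a flat aluminium bar, 30 mm wide, 6 mm thick, about 0.17 kg, its knob 297 mm from its pivot on the sash; it swivels sideways and lifts there, a little stiffly. Own x axis: along the bar from knob to pivot; z up.
- end_hole (a point): Centre of the yellow-ringed hole (14 mm across), at the stay's underside; 50 mm from the knob centre line towards the pivot and 247 mm from the pivot. Further in, 206 mm from the pivot, is a like hole ringed white, and at 150 mm a slot 44 x 14 mm in which the pin stands at the start. Friction holds the sash where it is left; about 1 N at the knob moves it.
- stay (a joint): Lift angle of the stay about its pivot, in rad: 0 flat on the plate, growing as the knob end rises. 0.12 clears the pin at the slot; about 0.06 is the stay resting on the pin's top beside the yellow-ringed hole. Left alone it sinks under its own weight.
- slice_a_mid (a point): Middle of a loose slice of branch, bark-edged disc, diameter 72 mm, 26 mm thick, on the table. Leave alone.
- slice_b_mid (a point): Middle of a loose slice of branch, diameter 56 mm, 34 mm thick, on the table. Leave alone.
- vrest_mid (a point): Middle of a loose wooden V rest for branches, 90 x 100 mm foot, 75 mm tall, on the table. Leave alone.
- window: Low wooden window frame (230 mm tall) with its sill; origin on the table under the plate's middle, axes as the plate's. The green sash swings outwards (counter-clockwise from above) on an upright hinge at x = +153.4, y = +190 mm. With the sash shut the stay's pivot would be 200 mm to -y and 28 mm to -x of the hinge; it turns with the sash: by 0.12 rad at the start, about 0.62 when done.

How it is judged (in metres and radians):
On the way, in this order (a step that is already met when the one before it is completed fails the run):
1. the stay is lifted clear of the pin (value of joint stay above 0.09 rad), for 0.1 s.
2. the sash is pushed wide open, the yellow-ringed hole brought to the plate (horizontal distance between end_hole and plate below 0.04 m), for 0.1 s.
At the end, for the whole second after the job is handed in: The stay lies flat and still on the plate (lift angle within 0.014 rad of zero) with its yellow-ringed hole over the pin (hole within 19 mm of the plate's middle, seen from above), the knob released (value of joint stay between -0.015 and 0.014 rad and horizontal distance between end_hole and plate below 0.019 m and velocity of joint stay between -0.05 and 0.05 rad/s); the robot touches nothing.
It fails at once if the pin is pressed or knocked with more than 25 N (contact force between pin_c0 and anything else above 25 N).
It fails at once if the stay is pressed or dropped on the plate with more than 25 N (contact force between window_c0 and anything else above 25 N).
It fails at once if a wood slice or the V rest is moved by more than 15 mm (distance of any of slice_a_mid, slice_b_mid, vrest_mid from where it was at the start of the episode above 0.015 m).
It also fails if it takes over 59 s, if anything falls off the work surface, if the arm or the gripper's body presses on something with over 40 N, if the wrist force passes 120 N, or if a joint passes its speed limit or range.

ROBOT

A 6-joint arm with a two-finger parallel gripper is mounted at the origin on the work surface. World frame = base frame: x ahead of the robot, y to its left, z up, the work surface at z = 0. Lengths are in mm, angles in rad, forces in N, time in s.
With the tool pointing down it reaches from about 275 to 1000 mm from the base axis. Payload 8.4 kg.
Tool frame: the origin (TCP) lies on the mounting face of the last link; the fingertips stand 173 mm ahead of it and the grasp point (between the pads) lies 155 mm ahead of it; z points along the fingers, y is the line along which they close (so a half turn about z gives the same grasp; the last joint's range is limited). The gripper opens to 85 mm and grips with 20 to 120 N. Pads are 22 mm wide; open, the fingers measure 114 mm over their backs; the gripper's body (76 mm by 85 mm) begins 54 mm behind the grasp point. The pads swing forward as they close: fully open they stand 13 mm farther back than shut.
Start: joints at [1.119, 0.353, 1.633, -0, 1.155, -0.002], TCP at [271.74, 562.838, 404.681] pointing down, gripper open.
Joint ranges: [-2.63, 2.63], [-0.92, 2.1], [0.06, 2.66], [-1.3, 4.44], [0, 2.69], [-3.02, 3.02]. Speed limits (rad/s): [2.22, 2.22, 2.79, 3.14, 3.14, 3.14].

INTERFACE

Orientations are given as [roll, pitch, yaw] about the fixed x, y, z axes, in that order (R = Rz(yaw) Ry(pitch) Rx(roll)).
In Python, from rig import r gives the robot as it stands.
- The arm moves only by the tool apply_moves, never from a script. Its argument "deltas" is a list of rows, each an object with "claw": the gripper command: -1 is fully open, 1 is shut, values between are in proportion; "delta_pos": the shift along the tool's x, y, z in cm, a list of three; "yaw": the turn about the tool's z in rad. In form: [{"claw": claw, "delta_pos": [tx, ty, tz], "yaw": yaw}, ...]. A call has 1 to 8 rows; each row shifts and turns the commanded pose from where the row before left it, along the tool's axes as they then stand; what a row does not reach is not made up. A row lasts 1/8 s, in which the tool goes at most 62.5 mm and 10.7 degrees, less where a joint would pass 70% of its speed; a pose out of reach is approached as far as the arm can. A call with a gripper value outside its range is refused whole. The fingers move at their own pace and stop on an object; "grip_force" is the grip in N (left out, the last holds). Time passes only in rows, so rows that do not move let the fingers close. It gives the time, the measured TCP pose, the force, the opening and the grip force at its end, in the units of the state.
- r.sense(): the state, without advancing time (a new reading comes with each control period).
- r.grab_frame(name): name is "scene" or "side" or "wrist"; returns a dict with "img" (384x512x3 uint8, blue, green, red), "z_map" (384x512 float32, mm along the optical axis (not along the pixel's ray), 0 where there is no reading), "fx", "fy", "cx", "cy" (pixels), "eye" and "rotation" of the camera in the world; the wrist camera has in their place "T_tool_cam" (4x4, takes a point from camera to tool coordinates, whose origin is the TCP and whose axes are the flange's). Camera axes: x right, y up, looking along -z (the intrinsics and any distortion apply to the point x, -y, -z); pixel columns grow to the right and rows downward; lengths in mm; the calibration is good to about 2 mm. A picture is of the moment at which its call begins: read the wrist's pose just before it.
- r.sign_off(): hands the job in; it is judged then, once.
The state is a dict: "clock": time; "qpos": joint angles; "qvel": joint speeds; "joint_efforts": joint torques, N m; "eef_pos": TCP position; "tcp_rot": TCP orientation; "contact_force": force on the tool from outside, world axes, zero at the start; "wrist_torque": the same for the moment, N m; "opening": opening from 0.0 (shut) to 1.0 (fully open); "grasp_force": force on a finger pad.
Only numpy, scipy, OpenCV 4.12 (cv2) and the standard library are available. Lean on these libraries where they do the work, as an engineer would, in place of code of your own. Each camera call takes 0.05 s, during which the arm holds its last target. There are 200 camera calls.

## Working session

There is one attempt and no reset: what is moved stays moved. The work goes in short steps, Python scripts to look and compute and a tool call to move; the robot and the scene stay as the last step left them, time stands still between calls to the robot, and variables do not carry over. Pictures are saved under pics/ and viewed, at most 10 in all, crops included, and the job is handed in when it is done.

Besides the shell and the picture viewer there is one more tool, called after "Emit:" as name([rows], argument=value, ...), one row to a line, values as JSON. apply_moves: Moves the arm, as the interface text tells. Its arguments: {"type":"object","properties":{"deltas":{"type":"array"},"grip_force":{"type":"number"}},"required":["deltas"]}

```bash
mkdir -p pics; ls; cat > h.py <<'E'
from rig import r
import numpy as np, cv2
from scipy.spatial.transform import Rotation as Ro
def grab(n):
    s=r.sense(); f=r.grab_frame(n)
    if n=="wrist":
        T=np.eye(4);T[:3,:3]=Ro.from_euler('xyz',s["tcp_rot"]).as_matrix();T[:3,3]=s["eef_pos"]
        M=T@np.array(f["T_tool_cam"]); f["eye"]=M[:3,3]; f["R"]=M[:3,:3]
    else: f["eye"]=np.array(f["eye"],float); f["R"]=np.array(f["rotation"],float)
    return f
def ray(f,u,v):
    d=f["R"]@np.array([(u-f["cx"])/f["fx"],-(v-f["cy"])/f["fy"],-1.]); return d
def onz(f,u,v,z):
    d=ray(f,u,v); return f["eye"]+d*(z-f["eye"][2])/d[2]
def dep(f,u,v):
    z=f["z_map"][int(round(v)),int(round(u))]; return f["eye"]+ray(f,u,v)*z
def cross(f,a,g,b):
    p,q=f["eye"],g["eye"]; d=ray(f,*a); e=ray(g,*b)
    st=np.linalg.lstsq(np.c_[d,-e],q-p,rcond=None)[0]
    A=p+d*st[0];B=q+e*st[1]; return (A+B)/2,np.linalg.norm(A-B)
def blobs(img,lo,hi,amin=15):
    h=cv2.cvtColor(img,cv2.COLOR_BGR2HSV); lo=np.array(lo);hi=np.array(hi)
    if lo[0]>hi[0]: m=cv2.inRange(h,np.array([0,*lo[1:]]),hi)|cv2.inRange(h,lo,np.array([180,*hi[1:]]))
    else: m=cv2.inRange(h,lo,hi)
    n,l,st,c=cv2.connectedComponentsWithStats(m)
    return [(c[i].round(1).tolist(),st[i].tolist()) for i in range(1,n) if st[i,4]>=amin]
RED=((172,120,60),(8,255,255)); YEL=((22,120,100),(35,255,255))
E
python3 - <<'E'
from h import *
s=r.sense(); print({k:np.round(v,3).tolist() for k,v in s.items()})
for n in ("scene","side","wrist"):
    f=grab(n); cv2.imwrite(f"pics/{n}0.png",f["img"]); print(n,f["eye"].round(0),f["fx"],f["cx"],f["cy"],[k for k in f if 'dist' in k]); print(f["R"].round(3).tolist())
    print(blobs(f["img"],*RED)); print(blobs(f["img"],*YEL))
E
```

```text
pics
{'clock': 0.0, 'qpos': [1.119, 0.354, 1.634, -0.0, 1.155, -0.002], 'qvel': [-0.0, 0.0, -0.001, 0.001, 0.0, -0.002], 'joint_efforts': [0.001, -60.522, -34.207, -0.0, 0.009, 0.0], 'eef_pos': [271.649, 562.617, 403.95], 'tcp_rot': [-3.14, 0.0, 2.692], 'contact_force': [0.273, -0.125, -0.38], 'wrist_torque': [0.004, -0.057, -0.008], 'grasp_force': 0.0, 'opening': 0.996}
scene [1357.  -95. 1033.] 496.5529132026079 262.2088718158461 190.2150863785339 []
[0.678, -0.016, 1.5]
[([296.1, 142.8], [292, 138, 10, 11, 79])]
[]
side [ 434. -768.  632.] 391.0406215991049 258.432025642807 190.52508252819695 []
[0.945, -0.009, -0.184]
[([203.2, 168.5], [198, 164, 12, 10, 92])]
[]
wrist [198. 597. 373.] 318.9558574927207 253.9714534861718 190.0240314260666 []
[[0.434, -0.854, -0.287], [0.901, 0.411, 0.14], [-0.001, -0.32, 0.948]]
[]
[]
```

```bash
sed -i 's/f\["R"\]=np.array(f\["rotation"\],float)/f["R"]=Ro.from_euler("xyz",f["rotation"]).as_matrix()/' h.py
python3 - <<'E'
from h import *
f=grab("scene");g=grab("side")
print(cross(f,(296.1,142.8),g,(203.2,168.5)))
im=np.hstack([cv2.resize(f["img"][60:300,130:430],(400,320)),cv2.resize(g["img"][60:300,80:380],(400,320))]); 
cv2.imwrite("pics/a.png",cv2.resize(f["img"][40:340,100:500],(800,600),interpolation=cv2.INTER_CUBIC))
cv2.imwrite("pics/b.png",cv2.resize(g["img"][40:340,60:460],(800,600),interpolation=cv2.INTER_CUBIC))
E
```

```text
(array([454.127413  ,  71.96241098,  99.51479691]), np.float64(0.009463953156737398))
```

View pics/a.png

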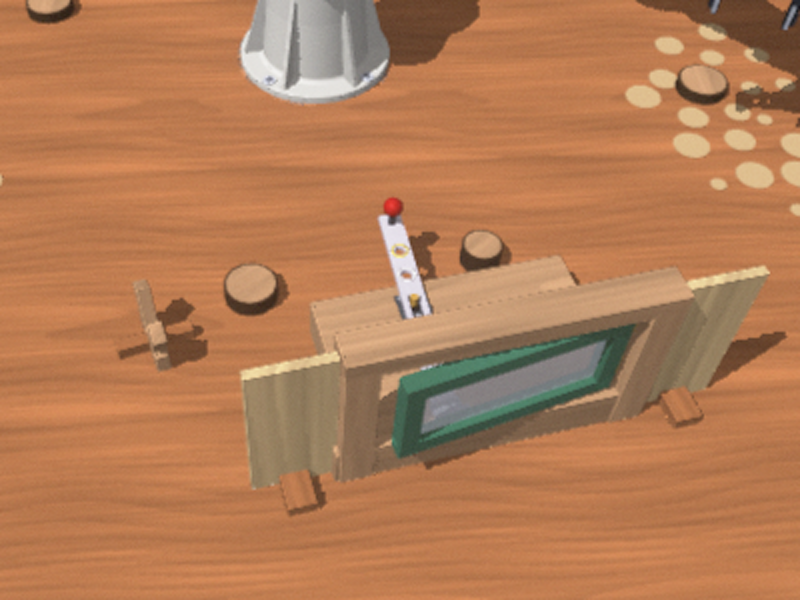

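View pics/b.png

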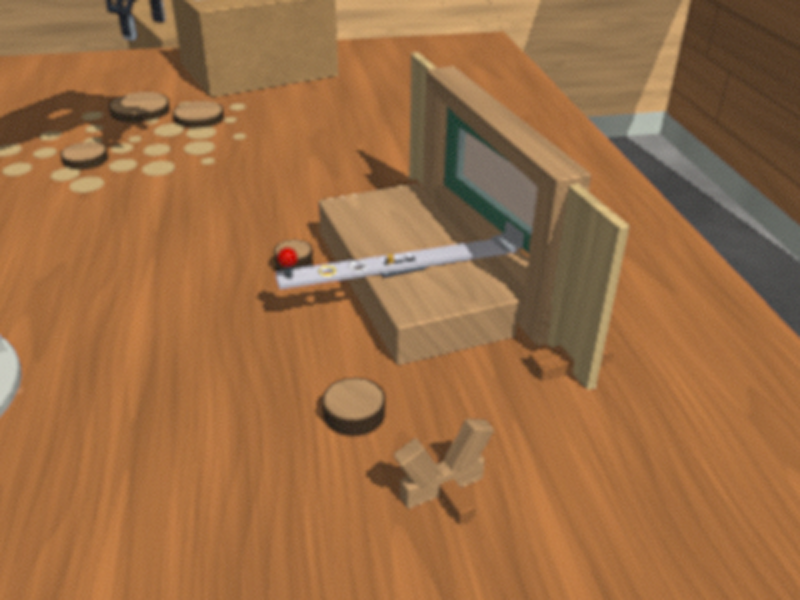

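```bash
python3 - <<'E'
from h import *
def pts(f):
    v,u=np.mgrid[0:384,0:512]; z=f["z_map"]
    d=np.stack([(u-f["cx"])/f["fx"],-(v-f["cy"])/f["fy"],-np.ones_like(z)],-1)*z[...,None]
    P=d@f["R"].T+f["eye"]; P[z<=0]=-999; return P
for n in("scene","side"):
    f=grab(n);P=pts(f); 
    m=(abs(P[...,2]-230)<4)&(P[...,0]>350)&(abs(P[...,1])<500)
    q=P[m][:,:2].astype(np.float32); rc=cv2.minAreaRect(q); print(n,"frame",m.sum(),rc)
    m=(P[...,2]>50)&(P[...,2]<66)&(P[...,0]>400)&(abs(P[...,1])<350)
    q=P[m]; print("sill",len(q),cv2.minAreaRect(q[:,:2].astype(np.float32)),np.percentile(q[:,2],[5,50,95]))
    print("yel",blobs(f["img"],(18,100,60),(36,255,255),4))
f=grab("scene");g=grab("side")
# pixel estimates: pin top / yellow ring
for a,b in (((100+414/2,40+297/2),(60+389/2,40+258/2)),((100+400/2,40+250/2),(60+327/2,40+270/2)),):
    print(cross(f,a,g,b))
E
```

```text
scene frame 2092 ((745.7191162109375, 157.9844512939453), (49.29783248901367, 574.4560546875), 10.612561225891113)
sill 3010 ((634.1741333007812, 41.163726806640625), (360.2591247558594, 539.5363159179688), 15.886948585510254) [53.7798608  59.69596855 63.80113389]
yel [([297.7, 166.5], [296, 165, 5, 3, 6]), ([306.3, 189.4], [305, 187, 4, 7, 18])]
side frame 677 ((742.6680297851562, 158.13836669921875), (48.11061477661133, 575.5772705078125), 10.294580459594727)
sill 4804 ((623.0479736328125, 38.338714599609375), (326.9242858886719, 544.9829711914062), 15.370439529418945) [53.29179109 59.99387841 62.83200859]
yel [([149.0, 38.8], [148, 38, 3, 3, 4]), ([148.6, 46.2], [147, 44, 5, 6, 9]), ([150.0, 52.0], [149, 51, 3, 3, 4]), ([134.8, 56.8], [134, 56, 3, 3, 5]), ([157.2, 61.8], [156, 61, 3, 3, 5]), ([271.2, 70.3], [266, 67, 11, 9, 28]), ([160.6, 73.4], [159, 71, 4, 6, 9]), ([266.0, 75.0], [266, 72, 1, 7, 7]), ([158.8, 77.5], [158, 77, 3, 2, 4]), ([266.0, 84.0], [266, 82, 1, 5, 5]), ([178.4, 92.9], [176, 92, 6, 3, 13]), ([104.6, 96.6], [102, 96, 7, 3, 8]), ([105.2, 98.8], [104, 98, 3, 2, 
[... 544 characters left out ...]
 11, 4, 31]), ([163.5, 120.0], [162, 119, 4, 3, 10]), ([121.3, 122.1], [115, 120, 13, 5, 52]), ([138.9, 123.6], [132, 121, 15, 6, 72]), ([68.2, 124.1], [62, 122, 13, 6, 54]), ([92.4, 126.4], [86, 123, 14, 7, 63]), ([103.0, 131.9], [96, 129, 15, 7, 81]), ([269.0, 129.6], [267, 129, 5, 2, 5]), ([362.0, 175.7], [345, 132, 29, 102, 272]), ([254.9, 168.7], [254, 167, 3, 5, 13]), ([223.2, 176.6], [222, 176, 3, 2, 5]), ([337.5, 212.0], [336, 212, 4, 1, 4]), ([347.0, 221.5], [347, 219, 1, 6, 6]), ([347.8, 226.8], [347, 226, 3, 2, 4])]
(array([588.14148843,  86.05298062,  74.08895484]), np.float64(0.9206880329740108))
(array([505.08576107,  78.65137323,  69.40699002]), np.float64(0.7869230404315217))
```

Emit:
apply_moves([
  {"claw":-1,"delta_pos":[-4.1,-4.0,0.5],"yaw":0.18},
  {"claw":-1,"delta_pos":[0,0,0],"yaw":0},
], grip_force=30)

```text
clock: 0.7
eef_pos: [291.8, 506.3, 399.2]
tcp_rot: [-3.139, 0.001, 2.508]
contact_force: [0.3, -0.5, 1.2]
opening: 1.0
grasp_force: 0.0
```

Emit:
apply_moves([
  {"claw":-1,"delta_pos":[0,0,0.5],"yaw":0.18},
  {"claw":-1,"delta_pos":[0,0,0.5],"yaw":0.18},
  {"claw":-1,"delta_pos":[0,0,0.5],"yaw":0.18},
  {"claw":-1,"delta_pos":[0,0,0.5],"yaw":0.18},
  {"claw":-1,"delta_pos":[0,0,0.5],"yaw":0.18},
  {"claw":-1,"delta_pos":[0,0,0.5],"yaw":0.18},
  {"claw":-1,"delta_pos":[0,0,0.5],"yaw":0.18},
  {"claw":-1,"delta_pos":[0,0,0.5],"yaw":0.18},
])

```text
clock: 1.7
eef_pos: [291.2, 509.6, 359.7]
tcp_rot: [-3.141, -0.001, 1.067]
contact_force: [-0.6, 0.8, 0.4]
opening: 0.998
grasp_force: 0.0
```

Emit:
apply_moves([
  {"claw":-1,"delta_pos":[0,0,0],"yaw":0.18},
  {"claw":-1,"delta_pos":[0,0,0],"yaw":0.18},
  {"claw":-1,"delta_pos":[0,0,0],"yaw":0.18},
  {"claw":-1,"delta_pos":[0,0,0],"yaw":0.18},
  {"claw":-1,"delta_pos":[0,0,0],"yaw":0.18},
  {"claw":-1,"delta_pos":[0,0,0],"yaw":0.06},
  {"claw":-1,"delta_pos":[0,0,0],"yaw":0},
])

```text
clock: 2.58
eef_pos: [291.2, 509.5, 359.8]
tcp_rot: [-3.141, -0.0, 0.113]
contact_force: [-0.5, 0.9, -0.1]
opening: 0.998
grasp_force: 0.0
```

```bash
cat >> h.py <<'E'
def go(x,y,z,yaw=None):
    "needed tool move (cm) to put the GRASP point at x,y,z, yaw"
    s=r.sense(); w=s["tcp_rot"][2]; R=Ro.from_euler('xyz',s["tcp_rot"]).as_matrix()
    g=np.array(s["eef_pos"])+155*R[:,2]
    d=R.T@(np.array([x,y,z])-g)/10
    print("grasp",g.round(1),"yaw",round(w,3),"F",np.round(s["contact_force"],1),"t",s["clock"],"| tool cm",d.round(2),"turn",None if yaw is None else round(-(yaw-w),3))
E
python3 -c "
from h import *
go(454,72,190,0.11)"
```

```text
grasp [291.2 509.5 204.8] yaw 0.113 F [-0.5  0.9 -0.1] t 2.575 | tool cm [11.24 45.31  1.46] turn 0.003
```

Emit:
apply_moves([
  {"claw":-1,"delta_pos":[1.4,5.66,0.2],"yaw":0},
  {"claw":-1,"delta_pos":[1.4,5.66,0.2],"yaw":0},
  {"claw":-1,"delta_pos":[1.4,5.66,0.2],"yaw":0},
  {"claw":-1,"delta_pos":[1.4,5.66,0.2],"yaw":0},
  {"claw":-1,"delta_pos":[1.4,5.66,0.2],"yaw":0},
  {"claw":-1,"delta_pos":[1.4,5.66,0.2],"yaw":0},
  {"claw":-1,"delta_pos":[1.4,5.66,0.2],"yaw":0},
  {"claw":-1,"delta_pos":[1.4,5.66,0.0],"yaw":0},
])

```text
clock: 3.58
eef_pos: [453.7, 69.9, 346.0]
tcp_rot: [-3.141, -0.001, 0.114]
contact_force: [1.2, 1.2, -0.7]
opening: 0.997
grasp_force: 0.0
```

Emit:
apply_moves([
  {"claw":-1,"delta_pos":[0,0,0],"yaw":0},
  {"claw":-1,"delta_pos":[0,0,0],"yaw":0},
])

```text
clock: 3.82
eef_pos: [453.2, 71.6, 345.7]
tcp_rot: [-3.141, -0.0, 0.112]
contact_force: [0.4, 0.6, -0.3]
opening: 1.003
grasp_force: 0.0
```

```bash
python3 - <<'E'
from h import *
go(454,72,99.5,0.11)
f=grab("wrist"); print(f["eye"].round(1)); print("red",blobs(f["img"],*RED)); print("yel",blobs(f["img"],(18,100,60),(36,255,255),20))
cv2.imwrite("pics/w1.png",f["img"]); np.savez("w1.npz",**{k:f[k] for k in("eye","R","fx","fy","cx","cy","z_map")})
E
```

```text
grasp [453.1  71.6 190.7] yaw 0.112 F [ 0.4  0.6 -0.3] t 3.825 | tool cm [ 0.09 -0.02  9.12] turn 0.002
[535.5  79.3 314.2]
red [([253.2, 201.2], [235, 184, 37, 35, 988])]
yel [([256.2, 2.4], [250, 0, 14, 7, 71]), ([253.7, 124.4], [239, 110, 30, 30, 213])]
```

View pics/w1.png

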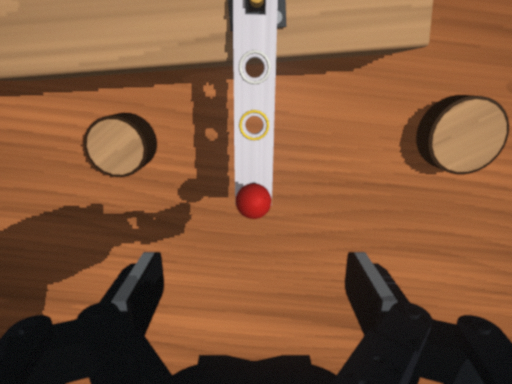

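Emit:
apply_moves([
  {"claw":-1,"delta_pos":[5,0,0],"yaw":0},
  {"claw":-1,"delta_pos":[4,0,0],"yaw":0},
  {"claw":-1,"delta_pos":[0,0,0],"yaw":0},
  {"claw":-1,"delta_pos":[0,0,0],"yaw":0},
])

```text
clock: 4.38
eef_pos: [541.5, 82.7, 345.2]
tcp_rot: [-3.142, 0.002, 0.114]
contact_force: [-0.6, 0.3, -0.3]
opening: 1.002
grasp_force: 0.0
```

```bash
python3 - <<'E'
from h import *
go(454,72,99.5,0.11)
f=grab("wrist"); print(f["eye"].round(1)); print("red",blobs(f["img"],*RED)); print("yel",blobs(f["img"],(18,100,60),(36,255,255),20))
cv2.imwrite("pics/w2.png",f["img"]); np.savez("w2.npz",**{k:f[k] for k in("eye","R","fx","fy","cx","cy","z_map")})
w=dict(np.load("w1.npz"))
print("yel",cross(w,(253.7,124.4),f,[b for b in blobs(f["img"],(18,100,60),(36,255,255),100)][-1][0]))
print("knob w1 onz",onz(w,253.2,201.2,99.5), "yel",onz(w,253.7,124.4,70))
c=f["img"][0:260,130:390]; cv2.imwrite("pics/w2c.png",cv2.resize(c,(600,600),interpolation=cv2.INTER_CUBIC))
E
```

```text
grasp [541.3  82.7 190.2] yaw 0.114 F [-0.6  0.3 -0.3] t 4.375 | tool cm [-8.78  0.07  9.09] turn 0.004
[623.8  90.7 313.6]
red [([254.5, 304.6], [239, 288, 33, 34, 852])]
yel [([257.7, 130.8], [250, 123, 15, 16, 187]), ([255.2, 230.8], [242, 219, 27, 25, 154])]
yel (array([505.59577693,  76.14032721,  69.59208396]), np.float64(0.23771279833069855))
knob w1 onz [455.05724005  70.89901125  99.5       ] yel [505.63024123  76.26327793  70.        ]
```

View pics/w2c.png

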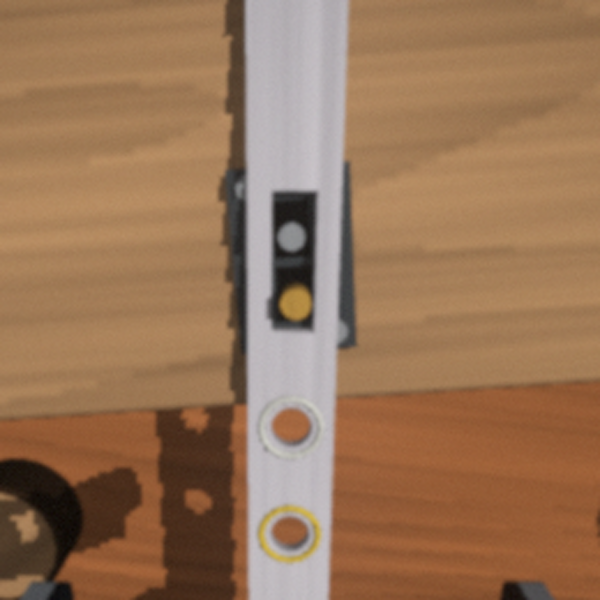

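```bash
python3 - <<'E'
from h import *
f=dict(np.load("w2.npz")); k=260/600
c=lambda x,y,z: onz(f,130+x*k,y*k,z)
pin=onz(f,257.7,130.8,79); print("pin",pin)
print("pin by w1", onz(dict(np.load("w1.npz")),256.5,4,79))
cs=[c(*q,64) for q in((230,170),(348,160),(355,346),(241,350))]; print(np.round(cs,1).tolist(),"mid",np.mean(cs,0))
psi=0.182; R=Ro.from_euler('z',psi).as_matrix()
e=[np.array(c(x,y,60)) for x,y in((0,418),(600,380))]; d=e[0]-e[1]; print("sill edge yaw",np.arctan2(d[1],d[0])-np.pi/2)
k0=np.array([455,71.2,99.5]); y=np.array([505.6,76.2,69.6]); 
d=pin-k0; yaw=np.arctan2(d[1],d[0]); print("bar yaw",yaw)
for yw in (yaw,):
  P=k0+297*np.array([np.cos(yw),np.sin(yw),0]); O=P-R@np.array([149.5,-11.9,0]); print("pivot",P,"O",O,"pin in window",R.T@(pin-O))
O[2]=0; O=O
piv1=O+R@np.array([246.8,10.9,0]); hin=O+R@np.array([153.4,190,0]);print("hinge",hin,"pivot done",piv1)
# solve sash angle putting hole on pin
from scipy.optimize import brentq
def piv(p): return hin[:2]+(Ro.from_euler('z',p+psi).apply([-28,-200,0]))[:2]
for dx in(0,):
  p=brentq(lambda p: np.linalg.norm(piv(p)-pin[:2])-247,.2,1.2); u=(pin[:2]-piv(p))/247
  print("phi",p,"knob goal",piv(p)+297*u,"tool yaw",np.arctan2(-u[1],-u[0]))
  for ph in np.linspace(.12,p,6): print(round(ph,3),piv(ph).round(1))
E
```

```text
pin [590.48132239  84.09469237  79.        ]
pin by w1 [583.71758922  83.20376179  79.        ]
[[627.4, 109.1, 64.0], [634.7, 72.2, 64.0], [575.8, 61.3, 64.0], [569.9, 100.1, 64.0]] mid [601.94093667  85.65921682  64.        ]
sill edge yaw 0.18026952228125004
bar yaw 0.09489106152212343
pivot [750.66386247  99.34037008  99.5       ] O [601.47919125  83.98478894  99.5       ] pin in window [-10.79633221   2.09866841 -20.5       ]
hinge [717.95617437 298.6116102    0.        ] pivot done [842.23009384 139.37479618   0.        ]
phi 0.5614215267836544 knob goal [541.44800623  74.31032185] tool yaw 0.1969583636509435
0.12 [750.7  99.3]
0.208 [768.2 103. ]
0.297 [785.2 108.2]
0.385 [801.7 114.9]
0.473 [817.6 123. ]
0.561 [832.7 132.4]
```

Emit:
apply_moves([
  {"claw":-1,"delta_pos":[-5,0.15,0],"yaw":0.013},
  {"claw":-1,"delta_pos":[-3.7,0,0],"yaw":0},
  {"claw":-1,"delta_pos":[0,0,2.5],"yaw":0},
  {"claw":-1,"delta_pos":[0,0,3],"yaw":0},
  {"claw":-1,"delta_pos":[0,0,2.2],"yaw":0},
  {"claw":-1,"delta_pos":[0,0,1.5],"yaw":0},
  {"claw":-1,"delta_pos":[0,0,0],"yaw":0},
  {"claw":-1,"delta_pos":[0,0,0],"yaw":0},
], grip_force=30)

```text
clock: 5.42
eef_pos: [456.3, 70.9, 254.3]
tcp_rot: [-3.142, -0.001, 0.099]
contact_force: [0.2, -0.6, 1.4]
opening: 0.995
grasp_force: 0.0
```

```bash
python3 - <<'E'
from h import *
go(455,71.3,98,0.1)
f=grab("wrist"); b=max(blobs(f["img"],*RED),key=lambda b:b[1][4]); print(b, onz(f,*b[0],99.5))
E
```

```text
grasp [456.4  70.9  99.3] yaw 0.099 F [ 0.2 -0.6  1.4] t 5.425 | tool cm [-0.14 -0.05  0.13] turn -0.001
([250.0, 279.6], [222, 250, 57, 60, 2664]) [454.98467426  71.05123149  99.5       ]
```

Well centred; close on the knob.

Emit:
apply_moves([
  {"claw":0,"delta_pos":[-0.1,0,0.1],"yaw":0},
  {"claw":0.3,"delta_pos":[0,0,0],"yaw":0},
  {"claw":1,"delta_pos":[0,0,0],"yaw":0},
  {"claw":1,"delta_pos":[0,0,0],"yaw":0},
  {"claw":1,"delta_pos":[0,0,0],"yaw":0},
  {"claw":1,"delta_pos":[0,0,0],"yaw":0},
  {"claw":1,"delta_pos":[0,0,0],"yaw":0},
], grip_force=30)

```text
clock: 6.35
eef_pos: [455.3, 70.7, 252.9]
tcp_rot: [3.142, -0.0, 0.099]
contact_force: [-1.5, -0.1, 5.2]
opening: 0.282
grasp_force: 29.1
```

Emit:
apply_moves([
  {"claw":1,"delta_pos":[0.08,0,-0.6],"yaw":0},
  {"claw":1,"delta_pos":[0.1,0,-0.7],"yaw":0},
  {"claw":1,"delta_pos":[0.12,0,-0.8],"yaw":0},
  {"claw":1,"delta_pos":[0.15,0,-0.8],"yaw":0},
  {"claw":1,"delta_pos":[0.17,0,-0.8],"yaw":0},
  {"claw":1,"delta_pos":[0.18,0,-0.7],"yaw":0},
  {"claw":1,"delta_pos":[0,0,0],"yaw":0},
])

```text
clock: 7.22
eef_pos: [463.4, 71.5, 297.3]
tcp_rot: [-3.142, -0.001, 0.099]
contact_force: [-0.0, -0.3, -1.5]
opening: 0.278
grasp_force: 29.5
```

```bash
python3 - <<'E'
from h import *
go(463,71.8,142,0.1)
f=grab("side"); b=blobs(f["img"],*RED); print(b); g=grab("scene"); c=blobs(g["img"],*RED); print(c)
if b and c: print(cross(f,b[0][0],g,c[0][0]))
w=grab("wrist"); y=blobs(w["img"],(18,100,60),(36,255,255),60); print(y); cv2.imwrite("pics/w3.png",w["img"])
E
```

```text
grasp [463.6  71.6 142.3] yaw 0.099 F [-0.  -0.3 -1.5] t 7.225 | tool cm [-0.06 -0.03  0.03] turn -0.001
[]
[([297.7, 133.1], [294, 129, 9, 10, 77])]
[([252.9, 159.7], [231, 138, 45, 45, 477])]
```

View pics/w3.png

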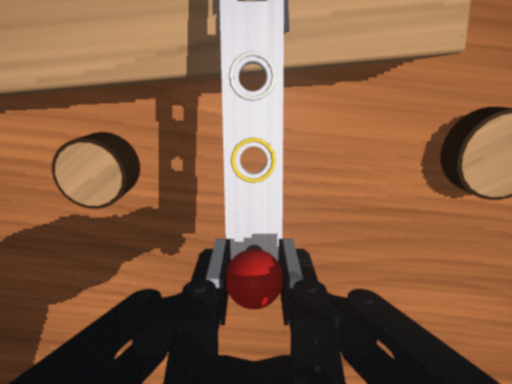

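Emit:
apply_moves([
  {"claw":1,"delta_pos":[0.6,0.03,0],"yaw":-0.006},
  {"claw":1,"delta_pos":[1.1,0.07,0],"yaw":-0.012},
  {"claw":1,"delta_pos":[1.2,0.09,0],"yaw":-0.014},
  {"claw":1,"delta_pos":[1.2,0.1,0],"yaw":-0.014},
  {"claw":1,"delta_pos":[1.2,0.12,0],"yaw":-0.014},
  {"claw":1,"delta_pos":[1.2,0.13,0],"yaw":-0.014},
  {"claw":1,"delta_pos":[1.1,0.13,0],"yaw":-0.014},
  {"claw":1,"delta_pos":[0.8,0.1,0],"yaw":-0.01},
])

```text
clock: 8.38
eef_pos: [548.2, 75.7, 296.7]
tcp_rot: [-3.142, -0.0, 0.198]
contact_force: [-0.3, -0.8, -2.5]
opening: 0.28
grasp_force: 29.5
```

```bash
cat > look.py <<'E'
from h import *
go(549.3,76.7,142,0.197)
w=grab("wrist"); y=blobs(w["img"],(18,100,60),(36,255,255),60); print(y); red=max(blobs(w["img"],*RED),key=lambda b:b[1][4]); print(red)
h=cv2.cvtColor(w["img"],cv2.COLOR_BGR2HSV); m=cv2.inRange(h,(18,100,60),(36,255,255))
for b in y: print("ring at",onz(w,*b[0],75).round(1),"depth",dep(w,b[0][0],b[0][1]-.45*b[1][3]).round(1))
import sys; cv2.imwrite(sys.argv[1],w["img"])
np.savez(sys.argv[1]+".npz",**{k:w[k] for k in("eye","R","fx","fy","cx","cy","z_map","img")})
E
python3 look.py pics/w4.png
```

```text
grasp [548.2  75.7 141.7] yaw 0.198 F [-0.3 -0.8 -2.5] t 8.375 | tool cm [ 0.13 -0.07 -0.03] turn 0.001
[([253.4, 159.5], [232, 138, 44, 45, 478]), ([252.7, 154.3], [244, 148, 17, 14, 169])]
([254.3, 278.8], [227, 249, 55, 60, 2624])
ring at [585.8  82.   75. ] depth [602.9  85.4 105.1]
ring at [588.8  83.1  75. ] depth [593.2  83.9  78. ]
```

View pics/w4.png

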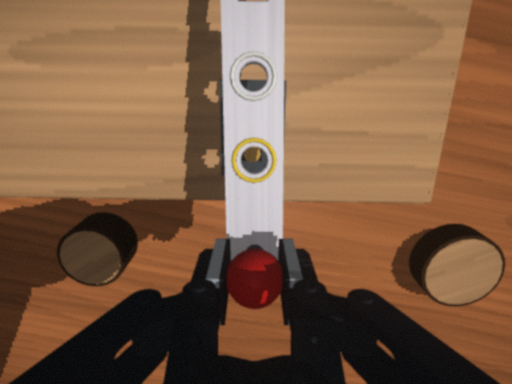

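```bash
python3 - <<'E'
from h import *
w=dict(np.load("pics/w4.png.npz"))
for z in(103,106,109):
  p=onz(w,253.4,159.5,z); print(z,p.round(1),"flat",(p-3.7*np.array([np.cos(.198),np.sin(.198),0])).round(1))
print("knob",onz(w,254.3,278.8,142))
# pin right edges/ blob visible left/right extents at z=79
h=cv2.cvtColor(w["img"],cv2.COLOR_BGR2HSV); m=cv2.inRange(h,(18,100,40),(36,255,255))[145:165,240:268]
for row in m: print(''.join('#' if x else '.' for x in row))
print([onz(w,u,v,79).round(1).tolist() for u,v in((252.5,162),(244.5,154),(260.5,154))])
E
```

```text
103 [592.2  83.3 103. ] flat [588.6  82.5 103. ]
106 [592.9  83.4 106. ] flat [589.3  82.7 106. ]
109 [593.6  83.5 109. ] flat [589.9  82.8 109. ]
knob [547.45995327  73.81116979 142.        ]
###......................###
##........................##
#..........................#
............#######.........
........############........
.......#####...######.......
.....#.##############.......
.....#.##.##.##.#####.......
.....#########.######.......
....#########..######.......
.....#########.######.......
....#################.......
.....#.#.##.########........
.....#####.#########........
......#######.#####.........
........####.#####..........
..........#.##..............
............................
............................
............................
[[585.1, 82.4, 79.0], [588.9, 88.0, 79.0], [590.8, 78.7, 79.0]]
```

Emit:
apply_moves([
  {"claw":1,"delta_pos":[0.08,-0.04,0],"yaw":0},
  {"claw":1,"delta_pos":[-0.12,0,0.45],"yaw":0},
  {"claw":1,"delta_pos":[-0.12,0,0.5],"yaw":0},
  {"claw":1,"delta_pos":[-0.11,0,0.5],"yaw":0},
  {"claw":1,"delta_pos":[-0.09,0,0.4],"yaw":0},
  {"claw":1,"delta_pos":[-0.05,0,0.25],"yaw":0},
  {"claw":1,"delta_pos":[0,0,0],"yaw":0},
  {"claw":1,"delta_pos":[0,0,0],"yaw":0},
])

```text
clock: 9.43
eef_pos: [543.3, 75.2, 275.7]
tcp_rot: [3.142, 0.0, 0.197]
contact_force: [-0.5, 0.9, -2.4]
opening: 0.283
grasp_force: 29.6
```

```bash
python3 look.py pics/w5.png; python3 - <<'E'
from h import *
w=dict(np.load("pics/w5.png.npz"))
cv2.imwrite("pics/w5c.png",cv2.resize(w["img"][110:300,160:350],(600,600),interpolation=cv2.INTER_CUBIC))
E
```

```text
grasp [543.2  75.2 120.7] yaw 0.197 F [-0.5  0.9 -2.4] t 9.425 | tool cm [ 0.62 -0.03 -2.13] turn -0.0
[([253.6, 155.9], [231, 134, 46, 45, 511]), ([251.9, 152.9], [242, 144, 20, 19, 289])]
([254.2, 278.7], [227, 249, 55, 60, 2619])
ring at [587.6  82.7  75. ] depth [600.5  85.2  88.8]
ring at [589.   83.9  75. ] depth [594.1  84.9  78. ]
```

View pics/w5c.png

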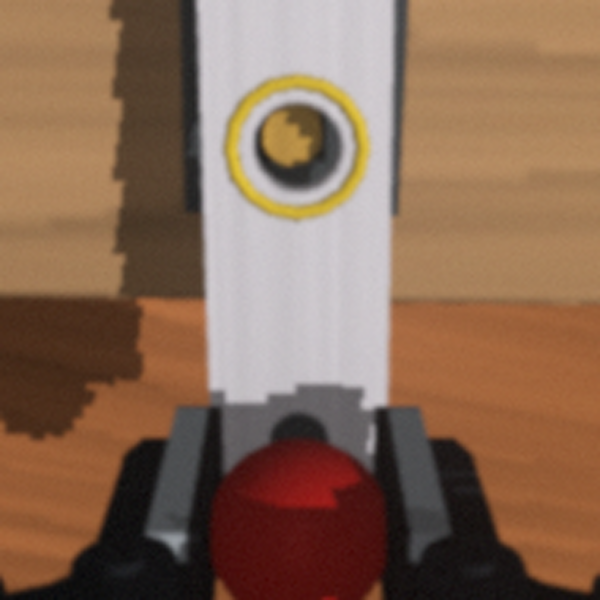

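Emit:
apply_moves([
  {"claw":1,"delta_pos":[0.05,-0.12,0],"yaw":0},
  {"claw":1,"delta_pos":[-0.03,0,0.2],"yaw":0},
  {"claw":1,"delta_pos":[-0.03,0,0.2],"yaw":0},
  {"claw":1,"delta_pos":[-0.03,0,0.2],"yaw":0},
  {"claw":1,"delta_pos":[0,0,0],"yaw":0},
])

```text
clock: 10.1
eef_pos: [542.7, 76.3, 269.5]
tcp_rot: [-3.142, 0.0, 0.197]
contact_force: [0.4, -1.1, -0.8]
opening: 0.282
grasp_force: 29.6
```

```bash
python3 look.py pics/w6.png
```

```text
grasp [542.6  76.3 114.5] yaw 0.197 F [ 0.4 -1.1 -0.8] t 10.1 | tool cm [ 0.66  0.09 -2.75] turn -0.0
[([253.6, 154.9], [231, 133, 46, 46, 522]), ([253.9, 153.7], [244, 143, 21, 22, 355])]
([254.0, 278.9], [227, 249, 55, 60, 2622])
ring at [588.9  84.1  75. ] depth [600.8  86.5  84. ]
ring at [589.5  84.1  75. ] depth [594.6  85.1  74.8]
```

Emit:
apply_moves([
  {"claw":1,"delta_pos":[-0.02,0,0.15],"yaw":0},
  {"claw":1,"delta_pos":[-0.02,0,0.15],"yaw":0},
  {"claw":1,"delta_pos":[-0.02,0,0.15],"yaw":0},
  {"claw":1,"delta_pos":[0,0,0],"yaw":0},
])

```text
clock: 10.65
eef_pos: [542.0, 76.2, 265.0]
tcp_rot: [-3.142, 0.0, 0.197]
contact_force: [-0.3, 0.1, -0.9]
opening: 0.283
grasp_force: 29.6
```

Emit:
apply_moves([
  {"claw":1,"delta_pos":[-0.02,0,0.15],"yaw":0},
  {"claw":1,"delta_pos":[-0.02,0,0.15],"yaw":0},
  {"claw":1,"delta_pos":[-0.02,0,0.15],"yaw":0},
  {"claw":1,"delta_pos":[0,0,0],"yaw":0},
  {"claw":1,"delta_pos":[0,0,0],"yaw":0},
])

```text
clock: 11.28
eef_pos: [541.5, 76.1, 260.7]
tcp_rot: [3.142, 0.0, 0.197]
contact_force: [-0.4, 0.7, -1.8]
opening: 0.281
grasp_force: 29.6
```

```bash
python3 look.py pics/w7.png
```

```text
grasp [541.5  76.1 105.7] yaw 0.197 F [-0.4  0.7 -1.8] t 11.275 | tool cm [ 0.78  0.09 -3.63] turn -0.0
[([253.8, 153.5], [231, 131, 47, 46, 537]), ([254.4, 154.0], [243, 142, 23, 24, 419])]
([254.2, 278.9], [227, 249, 55, 60, 2624])
ring at [590.3  84.3  75. ] depth [600.5  86.4  76.9]
ring at [590.1  84.   75. ] depth [594.2  84.8  68.6]
```

Emit:
apply_moves([
  {"claw":1,"delta_pos":[-0.02,0,0.15],"yaw":0},
  {"claw":1,"delta_pos":[-0.02,0,0.15],"yaw":0},
  {"claw":1,"delta_pos":[-0.02,0,0.15],"yaw":0},
  {"claw":1,"delta_pos":[-0.01,0,0.1],"yaw":0},
  {"claw":1,"delta_pos":[0,0,0],"yaw":0},
  {"claw":1,"delta_pos":[0,0,0],"yaw":0},
])

```text
clock: 12.08
eef_pos: [540.9, 75.9, 255.2]
tcp_rot: [3.142, -0.0, 0.197]
contact_force: [0.2, -0.3, 0.0]
opening: 0.278
grasp_force: 29.6
```

Emit:
apply_moves([
  {"claw":1,"delta_pos":[-0.01,0,0.05],"yaw":0},
  {"claw":1,"delta_pos":[-0.01,0,0.05],"yaw":0},
  {"claw":1,"delta_pos":[0,0,0],"yaw":0},
  {"claw":1,"delta_pos":[0,0,0],"yaw":0},
])

```text
clock: 12.58
eef_pos: [540.7, 75.9, 254.2]
tcp_rot: [3.142, -0.0, 0.197]
contact_force: [0.2, -0.4, -1.7]
opening: 0.277
grasp_force: 29.6
```

Emit:
apply_moves([
  {"claw":1,"delta_pos":[0,0,0.05],"yaw":0},
  {"claw":1,"delta_pos":[0,0,0],"yaw":0},
  {"claw":1,"delta_pos":[0,0,0.05],"yaw":0},
  {"claw":1,"delta_pos":[0,0,0],"yaw":0},
  {"claw":1,"delta_pos":[0,0,0],"yaw":0},
])

```text
clock: 13.2
eef_pos: [540.6, 75.9, 253.2]
tcp_rot: [-3.142, 0.0, 0.197]
contact_force: [-0.5, 0.3, -1.5]
opening: 0.284
grasp_force: 29.7
```

```bash
python3 look.py pics/w8.png
```

```text
grasp [540.6  75.9  98.2] yaw 0.197 F [-0.5  0.3 -1.5] t 13.2 | tool cm [ 0.87  0.09 -4.38] turn -0.0
[([253.6, 152.3], [231, 130, 47, 47, 549]), ([254.5, 154.9], [243, 142, 23, 26, 460])]
([254.3, 279.0], [227, 250, 55, 59, 2628])
ring at [591.6  84.7  75. ] depth [600.7  86.5  71.3]
ring at [590.5  84.   75. ] depth [594.4  84.8  66.8]
```

Emit:
apply_moves([
  {"claw":1,"delta_pos":[0,0,0.05],"yaw":0},
  {"claw":1,"delta_pos":[0,0,0],"yaw":0},
  {"claw":1,"delta_pos":[0,0,0],"yaw":0},
])

```text
clock: 13.62
eef_pos: [540.6, 75.9, 253.1]
tcp_rot: [3.142, -0.0, 0.197]
contact_force: [-2.1, -1.2, 5.4]
opening: 0.285
grasp_force: 30.1
```

Contact with the plate (about 5–6 N): release, then rise.

Emit:
apply_moves([
  {"claw":0.3,"delta_pos":[0,0,0],"yaw":0},
  {"claw":0.0,"delta_pos":[0,0,0],"yaw":0},
  {"claw":-0.4,"delta_pos":[0,0,0],"yaw":0},
  {"claw":-1,"delta_pos":[0,0,0],"yaw":0},
  {"claw":-1,"delta_pos":[0,0,0],"yaw":0},
  {"claw":-1,"delta_pos":[0,0,0],"yaw":0},
])

```text
clock: 14.38
eef_pos: [540.6, 75.9, 252.7]
tcp_rot: [-3.142, 0.0, 0.197]
contact_force: [-0.2, 0.7, 0.3]
opening: 1.004
grasp_force: 0.0
```

Emit:
apply_moves([
  {"claw":-1,"delta_pos":[0,0,-1.5],"yaw":0},
  {"claw":-1,"delta_pos":[0,0,-3],"yaw":0},
  {"claw":-1,"delta_pos":[0,0,-3],"yaw":0},
  {"claw":-1,"delta_pos":[0,0,-2],"yaw":0},
  {"claw":-1,"delta_pos":[0,0,0],"yaw":0},
  {"claw":-1,"delta_pos":[0,0,0],"yaw":0},
])

```text
clock: 15.12
eef_pos: [540.3, 75.8, 347.4]
tcp_rot: [-3.142, 0.0, 0.197]
contact_force: [-0.5, 0.6, -0.8]
opening: 0.999
grasp_force: 0.0
```

```bash
python3 look.py pics/w9.png; python3 - <<'E'
from h import *
f=grab("side"); b=blobs(f["img"],*RED); g=grab("scene"); c=blobs(g["img"],*RED); print(b,c)
if b and c: print(cross(f,b[0][0],g,c[0][0]))
E
```

```text
grasp [540.3  75.8 192.4] yaw 0.197 F [-0.5  0.6 -0.8] t 15.125 | tool cm [0.9  0.09 5.04] turn -0.0
[([253.6, 126.2], [240, 112, 29, 30, 220]), ([254.2, 127.6], [247, 120, 15, 16, 168])]
([254.4, 202.6], [237, 185, 36, 36, 974])
ring at [591.1  84.7  75. ] depth [600.4  86.5  70.5]
ring at [590.2  84.   75. ] depth [594.2  84.8  63.7]
[([236.6, 164.3], [232, 160, 10, 10, 79])] [([301.3, 167.3], [296, 163, 11, 10, 81])]
(array([539.83091028,  75.59430131, 100.10754009]), np.float64(1.2144407792170782))
```

View pics/w9.png

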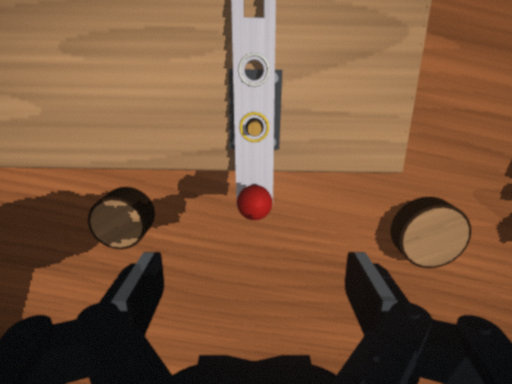

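The picture shows the pin top at (254,128) inside the yellow ring at (254,126). The knob, at (254,203), is free of the gripper and stands 100 mm high, so the stay lies flat. Handing in.

```bash
python3 -c "
from rig import r
print(r.sign_off())"
```

```text
the job is handed in; nothing more can be done
None
```

The window is set wide open and the job handed in: the stay lies flat on its plate with the yellow-ringed hole over the pin, the knob is released and the robot is clear. The hand-in returned no verdict, so I can't confirm the judged result.

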